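Bring the frame stamp to the gap of the stamp carousel and hold it

TASK

On the exchange counter, turn the sprung stamp carousel by hand until the one rectangular frame stamp (the other five are round-knobbed) stands centred in the gap of the fixed fence, and finish while still holding the turntable still there: it springs back if let go. Leave everything else on the counter where it is.

Things in the scene. Friction and masses are not known exactly. Their poses are not given: they have to be found in the camera images.
- carousel: Fixed base of the stamp carousel: grey disc 250 mm across, 12 mm thick. Origin on the turning axis at counter height, z up. Its own -x axis points from the axis through the middle of the gap in the fence, a low steel rail (top 33 mm above the counter, 118 mm from the axis). On it turns an aluminium disc, 210 mm across, top 22 mm above the counter, with six stamps fixed on it 60 degrees apart.
- gap (a point): Middle of the gap in the fence, 118 mm from the turning axis and 30 mm above the counter. The gap is about 63 mm wide between two steel posts that stand 49 mm above the counter (the rail's posts are thinner and lower); it is the carousel's front.
- turntable (a joint): Angle of the turning disc. 0 = frame stamp centred in the gap; positive = anticlockwise seen from above. Begins at rest at 1.4 to 2.6: turn it clockwise to 0 (stops at -1.5 and 2.9). A spring draws it towards 1.7 rad with 0.12 N m per rad, against 0.13 N m of friction: so it stays where it is left from 0.7 to 2.7, reaching 0 takes about 0.34 N m, and let go at 0 it turns itself back to about 0.6.
- handle (a point): Centre of the turntable's handle, on the turning axis 132 mm above the counter: upright black block 50 mm long, 18 mm wide (grip across this), 32 mm tall (116 to 148 mm above the counter) on a thin hub, higher than the stamps. It turns with the table; its own x axis is the 50 mm length and its -x end points at the frame stamp.
- frame_stamp (a point): Centre of the frame stamp: a rectangular wood and steel frame, 36 mm wide with a 46 mm wide cross bar on top, top 92 mm above the counter, 75 mm from the turning axis, fixed on the turntable. The other five stamps have a wooden ball knob of 28 mm diameter on a thin stem, top 86 mm above the counter.
- ink_pad: Bystander, to be left alone: closed ink pad tin, 90 x 60 x 20 mm, beside the carousel. Origin at the centre of its underside.
- loose_stamp: Bystander, to be left alone: loose round-knobbed wooden stamp, 64 mm tall, beside the carousel. Origin at the centre of its underside.
- coin_rack: Bystander, to be left alone: small rack with four brass coin stacks, 60 x 110 mm, up to 56 mm tall, beside the carousel. Origin at the centre of its underside.
- tape_holder: Bystander, to be left alone: grey tape dispenser, 110 x 50 x 72 mm, beside the carousel. Origin at the centre of its underside.
- glue_stick: Bystander, to be left alone: glue stick standing upright, 28 mm across, 86 mm tall, beside the carousel. Origin at the centre of its underside.

How it is judged:
At the end, for the whole second after the job is handed in: The frame stamp stands within 0.12 rad (about 9 mm) of the middle of the gap, the turntable is still (under 0.05 rad/s), and the robot's fingers hold it there (contact with the carousel over 0.8 N) (value of joint turntable between -0.12 and 0.12 rad and velocity of joint turntable between -0.05 and 0.05 rad/s and contact force between the fingers and carousel above 0.8 N); the arm keeps its last pose, push and grip.
It fails at once if another thing on the counter is shifted by more than 30 mm (distance of any of ink_pad, loose_stamp, coin_rack, tape_holder, glue_stick from where it was at the start of the episode above 0.03 m).
It also fails if it takes over 42 s, if anything falls off the work surface, if the arm or the gripper's body presses on something with over 40 N, if the wrist force passes 120 N, or if a joint passes its speed limit or range.

ROBOT

A 6-joint arm with a two-finger parallel gripper is mounted at the origin on the work surface. World frame = base frame: x ahead of the robot, y to its left, z up, the work surface at z = 0. Lengths are in m, angles in rad, forces in N, time in s.
With the tool pointing down it reaches from about 0.375 to 0.9 m from the base axis. Payload 3.1 kg.
Tool frame: the origin (TCP) lies on the centre line of the jaws, within the pads' length; the fingertips stand robot.finger_overhang ahead of it and the grasp point (between the pads) lies 2 mm behind it (robot.finger_overhang is the distance from the TCP to the fingertips, in m); z points along the fingers, y is the direction in which the jaws open and shut (so a half turn about z gives the same grasp; the last joint's range is limited). The gripper opens to 87 mm and grips with 3 to 60 N. Pads are 19 mm wide; open, the fingers measure 117 mm over their backs; the gripper's body (75 mm by 190 mm) begins 51 mm behind the grasp point.
Start: joints at [1.077, 0.527, 1.433, -0, 1.181, -0.178], TCP at [0.194, 0.594, 0.24] pointing down, gripper open.
Joint ranges: [-3.08, 3.08], [-0.75, 2.2], [0.22, 2.44], [-1.43, 4.57], [0, 2.65], [-2.85, 2.85]. Speed limits (rad/s): [2.79, 2.79, 3.14, 3.14, 3.14, 3.14].

INTERFACE

Orientations are given as a unit quaternion [x, y, z, w].
In Python, from rig import robot gives the robot as it stands. The module is installed in compiled form; this text tells all that it offers.
- The arm moves only by the tool step_arm, never from a script. Its arguments are lists of equal length, an entry for each row: "slide": the shift along the tool's x, y, z in mm, a list of three; "twist": the turn about the tool's z in degrees. A call has 1 to 20 rows; each row shifts and turns the commanded pose from where the row before left it, along the tool's axes as they then stand; what a row does not reach is not made up. A row lasts 1/12 s, in which the tool goes at most 41.7 mm and 7.16 degrees, less where a joint would pass 70% of its speed; a pose out of reach is approached as far as the arm can. A call is refused whole if a number of a shift passes 41.7 or a number of a turn 7.16, either way. A call with a gripper value outside its range is refused whole. "jaw" is the finger opening in mm, from 0 to 87, set as the call begins (left out, the last holds). The fingers move at their own pace and stop on an object; "force" is the grip in N (left out, the last holds). Time passes only in rows, so rows that do not move let the fingers close. It gives the time, the measured TCP pose, the force and the opening at its end, in the units of the state.
- robot.get_obs(): the state, without advancing time (a new reading comes with each control period).
- robot.camera(name): name is "scene" or "top" or "wrist"; returns a dict with "color" (384x512x3 uint8, blue, green, red), "depth" (384x512 float32, m along the optical axis (not along the pixel's ray), 0 where there is no reading), "camera_matrix" (3x3 intrinsics, pixels), "origin" and "orientation" of the camera in the world. Camera axes: x right, y down, z forward; pixel columns grow to the right and rows downward; lengths in m; the calibration is good to about 2 mm. A picture is of the moment at which its call begins.
- robot.hand_in(): hands the job in, once; it reports no verdict.
The state is a dict: "time": time; "q": joint angles; "joint_velocities": joint speeds; "joint_torque": joint torques, N m; "position": TCP position; "tool_rot": TCP orientation; "ft_force": force on the tool from outside, world axes, zero at the start; "moment": the same for the moment, N m; "grip_width": finger opening in m.
Only numpy, scipy, OpenCV 4.12 (cv2) and the standard library are available. Lean on these libraries where they do the work, as an engineer would, in place of code of your own. Each camera call takes 0.05 s, during which the arm holds its last target.

## Working session

There is one attempt and no reset: what is moved stays moved. The work goes in short steps, Python scripts to look and compute and a tool call to move; the robot and the scene stay as the last step left them, time stands still between calls to the robot, and variables do not carry over. Pictures are saved under pics/ and viewed, and the job is handed in when it is done.

Besides the shell and the picture viewer there is one more tool, called as name(argument=value, ...) on one line, values as JSON. step_arm: Moves the arm, as the interface text tells. Its arguments: {"type":"object","properties":{"slide":{"type":"array","items":{"type":"array","items":{"type":"number"}}},"twist":{"type":"array","items":{"type":"number"}},"jaw":{"type":"number"},"force":{"type":"number"}},"required":["slide","twist"]}

```bash
mkdir -p pics
python3 - <<'E'
from rig import robot
import cv2,numpy as np
o=robot.get_obs()
print({k:np.round(v,3) for k,v in o.items()}, robot.finger_overhang)
for n in ("top","scene"):
    c=robot.camera(n); cv2.imwrite(f"pics/{n}0.png",c["color"]); np.savez(f"{n}0.npz",**c)
    print(n,c["camera_matrix"],c["origin"],c["orientation"])
E
```

```text
{'time': np.float64(0.0), 'q': array([ 1.077,  0.528,  1.434,  0.   ,  1.181, -0.179]), 'joint_velocities': array([-0.002,  0.   ,  0.001,  0.001, -0.   ,  0.   ]), 'joint_torque': array([-1.0000e-03, -4.4005e+01, -1.7659e+01,  6.3000e-02,  5.8000e-02,
       -0.0000e+00]), 'position': array([0.194, 0.593, 0.239]), 'tool_rot': array([ 0.157,  0.988, -0.001, -0.   ]), 'ft_force': array([ 0.019,  0.272, -0.153]), 'moment': array([-0.025, -0.079,  0.027]), 'grip_width': np.float64(0.087)} 0.017
top [[480.86425407   0.         249.1385499 ]
 [  0.         480.86425407 196.54919419]
 [  0.           0.           1.        ]] [0.44971509 0.06761442 1.09905064] [-0.69946227  0.70901299 -0.06589731  0.0609151 ]
scene [[369.46780413   0.         256.34468503]
 [  0.         369.46780413 189.13571343]
 [  0.           0.           1.        ]] [ 1.22498787 -0.19709055  0.60210305] [ 0.73792851  0.50794291 -0.25467062 -0.36414063]
```

View pics/top0.png

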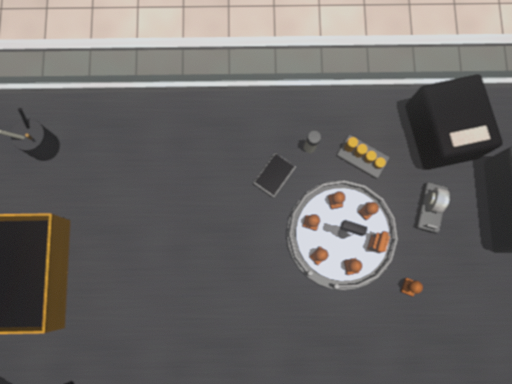

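View pics/scene0.png

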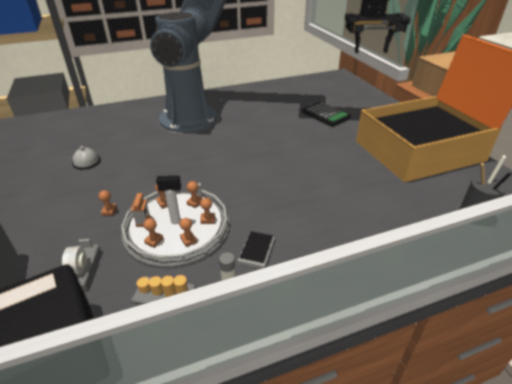

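The top view shows the carousel at about (343,234), the handle at (353,228) and the frame stamp at (379,242). The gap posts look to be at (310,273) and (337,287). I'll measure these next.

```bash
cat > h.py <<'E'
import numpy as np,cv2
from scipy.spatial.transform import Rotation as R
def cloud(c):
    d=c["depth"];K=c["camera_matrix"];v,u=np.indices(d.shape)
    p=np.stack([(u-K[0,2])/K[0,0]*d,(v-K[1,2])/K[1,1]*d,d],-1)
    return p@R.from_quat(c["orientation"]).as_matrix().T+c["origin"]
E
python3 - <<'E'
from h import *
c=dict(np.load("top0.npz"));P=cloud(c)
for n,(u,v) in dict(handle=(353,228),frame=(379,242),postA=(310,273),postB=(337,287),cent=(343,234),loose=(413,288),table=(200,200)).items():
    print(n,P[v,u].round(3))
m=P[...,2]; roi=np.zeros(m.shape,bool);roi[180:290,285:400]=1
h=roi&(m>.135)&(m<.16); q=P[h]; print("handle n",h.sum(),q.mean(0), )
r=cv2.minAreaRect(q[:,:2].astype(np.float32)*1000);print(r)
g=roi&(m>.013)&(m<.027); q=P[g][:,:2]*1000
print("disc circ",cv2.minEnclosingCircle(q.astype(np.float32)))
g=roi&(m>.027)&(m<.04); print("rail",cv2.minEnclosingCircle((P[g][:,:2]*1000).astype(np.float32)))
f=roi&(m>.07)&(m<.1)
n,l,s,ce=cv2.connectedComponentsWithStats(f.astype(np.uint8))
for i in range(1,n):print(s[i],P[l==i].mean(0).round(3),P[l==i][:,2].max().round(3))
im=cv2.resize(c["color"][170:300,280:410],None,fx=4.5,fy=4.5,interpolation=cv2.INTER_CUBIC);cv2.imwrite("pics/crop0.png",im)
E
```

```text
handle [ 0.556 -0.146  0.148]
frame [ 0.533 -0.213  0.087]
postA [ 0.471 -0.07   0.048]
postB [ 0.44  -0.128  0.044]
cent [ 0.552 -0.141  0.073]
loose [ 0.436 -0.286  0.061]
table [ 0.643  0.173 -0.001]
handle n 248 [ 0.55775947 -0.14878863  0.14730108]
((558.594970703125, -149.58999633789062), (49.7164192199707, 18.35077476501465), 70.99625396728516)
disc circ ((578.8204345703125, -131.6595916748047), 150.24075317382812)
rail ((557.4994506835938, -150.2836151123047), 122.01325988769531)
[333 191  13  13 131] [ 0.631 -0.134  0.081] 0.089
[366 202  13  13 133] [ 0.607 -0.204  0.082] 0.089
[308 214  13  13 130] [ 0.582 -0.078  0.082] 0.089
[342 230   8   7  26] [ 0.552 -0.143  0.084] 0.099
[373 231  17  22 264] [ 0.534 -0.219  0.085] 0.097
[316 248  13  13 136] [ 0.509 -0.092  0.082] 0.089
[350 259  13  14 137] [ 0.485 -0.163  0.082] 0.088
```

View pics/crop0.png

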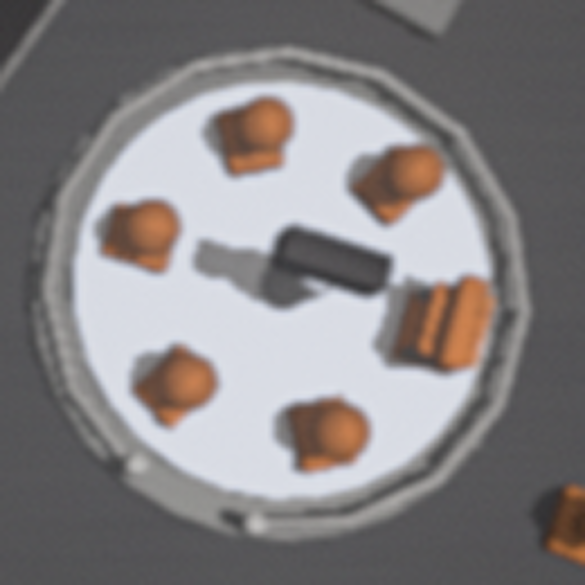

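Everything matches the given sizes: handle 49.7 x 18.4 mm with its top at 0.148, and axis at about (0.558, -0.149). The frame stamp is at 251° and the gap at about 154°, so the table has to turn about 97° clockwise. I'll turn the tool first, then travel over.

step_arm(slide=[[0,0,0],[0,0,0],[0,0,0],[0,0,0],[0,0,0],[0,0,0],[0,0,0],[0,0,0],[0,0,0],[0,0,0],[0,0,0],[0,0,0],[0,0,0]], twist=[7,7,7,7,7,7,7,7,7,7,7,7,7], jaw=87)

```text
time: 1.18
position: [0.1939, 0.5937, 0.2389]
tool_rot: [0.816, 0.578, -0.001, 0.0]
ft_force: [-0.1, 0.2, 0.2]
grip_width: 0.0871
```

step_arm(slide=[[-27,27,0],[-27,27,0],[-27,27,0],[-27,27,0],[-27,27,0],[-27,27,0],[-27,27,0],[-27,27,0],[-27,27,0],[-27,27,0],[-27,27,0],[-27,27,0],[-27,27,0],[-27,27,0],[-27,27,0],[-27,27,0],[-27,27,0],[-27,27,0],[-27,27,0],[0,0,0]], twist=[0,0,0,0,0,0,0,0,0,0,0,0,0,0,0,0,0,0,0,0])

```text
time: 2.85
position: [0.5154, -0.0652, 0.2398]
tool_rot: [0.816, 0.578, 0.001, 0.003]
ft_force: [0.1, 0.1, 0.7]
grip_width: 0.0875
```

Run:
```python
from h import *
from rig import robot
o=robot.get_obs();r=R.from_quat(o["tool_rot"]).as_matrix()
print(o["time"],o["position"],o["q"].round(3),"x ang",np.degrees(np.arctan2(r[1,0],r[0,0])),"y ang",np.degrees(np.arctan2(r[1,1],r[0,1])))
d=r.T@(np.array([.5582,-.149,.24])-o["position"]);print("tool delta mm",d*1000)
c=dict(np.load("top0.npz"));P=cloud(c);m=P[...,2];ax=np.array([.558,-.149])
rr=np.hypot(P[...,0]-ax[0],P[...,1]-ax[1]);g=(m>.038)&(m<.06)&(rr>.1)&(rr<.135)
n,l,s,ce=cv2.connectedComponentsWithStats(g.astype(np.uint8),connectivity=8)
for i in range(1,n):
  q=P[l==i].mean(0);print(s[i],q.round(4),np.degrees(np.arctan2(q[1]-ax[1],q[0]-ax[0])))
# rail circle fit
g=(m>.030)&(m<.036)&(rr>.1)&(rr<.135);q=P[g][:,:2]
A=np.c_[2*q,np.ones(len(q))];s=np.linalg.lstsq(A,(q**2).sum(1),rcond=None)[0];print("fit",s[:2],np.sqrt(s[2]+s[:2]@s[:2]),len(q))
a=np.sort(np.degrees(np.arctan2(q[:,1]-ax[1],q[:,0]-ax[0]))%360);d=np.diff(a);k=d.argsort()[-4:];print([(a[i],a[i+1]) for i in k])
```

```text
2.85 [ 0.515442   -0.06515105  0.23975833] [-0.34   0.384  1.699 -0.003  1.052  0.   ] x ang 70.59411740313523 y ang -19.40500141385332
tool delta mm [-64.8790609   68.18738535   0.37235251]
[334 183   1   1   1] [ 0.6708 -0.1331  0.0383] 8.007093735329333
[359 185   1   1   1] [ 0.6655 -0.1894  0.0381] -20.58775967263815
[371 191   1   1   1] [ 0.6512 -0.2154  0.0391] -35.47150413752245
[309 193   1   1   1] [ 0.6486 -0.0759  0.0383] 38.92216465045468
[308 271   5   5  19] [ 0.4713 -0.0704  0.0476] 137.78405327079614
[334 284   5   5  21] [ 0.4429 -0.1258  0.0466] 168.626685336992
fit [ 0.55839065 -0.1497808 ] 0.1161570733504225 677
[(np.float64(331.9304963513347), np.float64(333.690844074571)), (np.float64(6.236672347711899), np.float64(8.166527702392559)), (np.float64(167.31309132025655), np.float64(172.59924393385978)), (np.float64(136.20795435602756), np.float64(166.64670981566334))]
```

step_arm(slide=[[-22,22.5,0],[-22,22.5,0],[-21,22.5,0],[0,0,0],[0,0,25],[0,0,15],[0,0,0],[0,0,0]], twist=[0.5,0,0,0,0,0,0,0])

```text
time: 3.52
position: [0.5521, -0.1414, 0.1987]
tool_rot: [0.817, 0.577, -0.001, -0.001]
ft_force: [-0.3, -0.1, -0.4]
grip_width: 0.0868
```

Run:
```python
from h import *
from rig import robot
o=robot.get_obs();r=R.from_quat(o["tool_rot"]).as_matrix()
print(o["time"],o["position"],"y ang",np.degrees(np.arctan2(r[1,1],r[0,1])))
d=r.T@(np.array([.5584,-.1497,.134])-o["position"]);print("tool delta mm",d*1000)
c=robot.camera("wrist");cv2.imwrite("pics/w1.png",c["color"]);P=cloud(c);m=P[...,2]
g=(m>.138)&(m<.152)&(np.hypot(P[...,0]-.558,P[...,1]+.15)<.04);print(g.sum())
if g.sum()>50: print(cv2.minAreaRect(P[g][:,:2].astype(np.float32)*1000))
```

```text
3.5167 [ 0.55209552 -0.14135883  0.19865967] y ang -19.58163872486157
tool delta mm [-5.77448093  8.94267733 64.62877775]
1144
((560.3056640625, -143.46127319335938), (36.7713737487793, 17.9163875579834), 71.02179718017578)
```

View pics/w1.png

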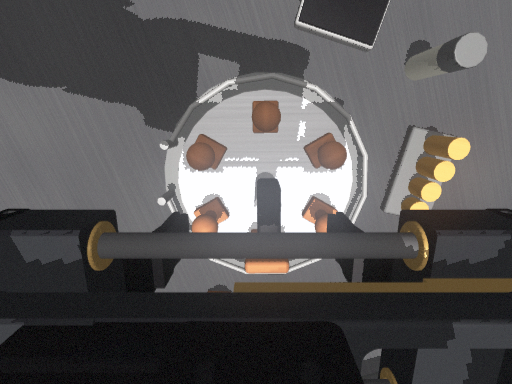

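The wrist view shows the handle between the jaws at about (268,205), the gap posts at (165,145) and (162,200), and the frame stamp at (266,262). The handle angle is 71.0°, which agrees with the top view. I'll correct the position, descend and close.

step_arm(slide=[[-6,9,0],[0,0,0],[0,0,20],[0,0,20],[0,0,15],[0,0,10],[0,0,0],[0,0,0]], twist=[-0.5,0,0,0,0,0,0,0])

```text
time: 4.23
position: [0.5599, -0.1512, 0.1348]
tool_rot: [0.815, 0.58, 0.0, 0.0]
ft_force: [0.3, -0.4, -0.9]
grip_width: 0.0871
```

Run:
```python
from h import *
from rig import robot
o=robot.get_obs();r=R.from_quat(o["tool_rot"]).as_matrix()
print(o["time"],o["position"],o["ft_force"],"y ang",np.degrees(np.arctan2(r[1,1],r[0,1])))
d=r.T@(np.array([.5584,-.1497,.134])-o["position"]);print("tool delta mm",d*1000)
```

```text
4.2333 [ 0.55993138 -0.15115007  0.13478865] [ 0.34662142 -0.35305518 -0.92292666] y ang -19.097519039181904
tool delta mm [ 0.86926405 -1.9218042   0.78794235]
```

step_arm(slide=[[1,-2,0],[0,0,0],[0,0,0],[0,0,0],[0,0,0],[0,0,0],[0,0,0],[0,0,0],[0,0,0],[0,0,0],[0,0,0],[0,0,0]], twist=[0,0,0,0,0,0,0,0,0,0,0,0], jaw=0, force=50)

```text
time: 5.23
position: [0.5581, -0.1494, 0.1352]
tool_rot: [0.815, 0.58, 0.0, 0.0]
ft_force: [-0.9, 0.4, 4.5]
grip_width: 0.0177
```

It's gripped at 17.7 mm with low side force. I'll turn in stages.

step_arm(slide=[[0,0,0],[0,0,0],[0,0,0],[0,0,0],[0,0,0],[0,0,0],[0,0,0],[0,0,0],[0,0,0],[0,0,0]], twist=[4,4,4,4,4,4,4,4,0,0])

```text
time: 6.07
position: [0.5583, -0.1495, 0.1352]
tool_rot: [0.943, 0.334, 0.0, 0.0]
ft_force: [-1.2, -0.2, 6.2]
grip_width: 0.0176
```

```bash
cat > st.py <<'E'
from h import *
from rig import robot
import sys
o=robot.get_obs();r=R.from_quat(o["tool_rot"]).as_matrix()
print(o["time"],o["position"],o["ft_force"].round(2),o["moment"].round(3),"q",o["q"].round(3),"x ang",np.degrees(np.arctan2(r[1,0],r[0,0])))
c=robot.camera("top");P=cloud(c);m=P[...,2];np.savez(sys.argv[1]+".npz",**c)
w=robot.camera("wrist");cv2.imwrite(f"pics/{sys.argv[1]}.png",np.vstack([c["color"][170:300,240:410].repeat(2,0).repeat(2,1)[:, :340],w["color"][:,86:426]]))
E
python3 st.py a1
```

```text
6.0667 [ 0.55830788 -0.14954903  0.13522662] [-1.23 -0.2   6.24] [-0.105  0.307 -0.036] q [-0.455  0.603  1.646 -0.     0.891  0.435] x ang 38.989665157656056
```

View pics/a1.png

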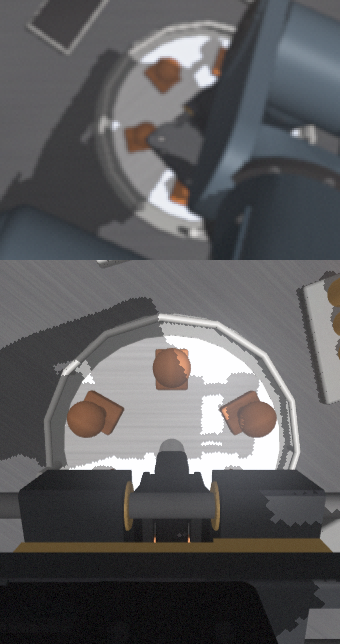

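The table follows the gripper: in the wrist view the opposite knob stays straight ahead. The gap direction of 153° means a tool x angle of -27°, so there are 66° to go.

step_arm(slide=[[0,0,0],[0,0,0],[0,0,0],[0,0,0],[0,0,0],[0,0,0],[0,0,0],[0,0,0],[0,0,0],[0,0,0],[0,0,0],[0,0,0],[0,0,0],[0,0,0],[0,0,0],[0,0,0],[0,0,0],[0,0,0],[0,0,0],[0,0,0]], twist=[4,4,4,4,4,4,4,4,4,4,4,4,4,4,4,3,2,1,0,0])

```text
time: 7.83
position: [0.5583, -0.15, 0.1352]
tool_rot: [0.973, -0.233, 0.001, 0.001]
ft_force: [-1.2, -1.0, 6.1]
grip_width: 0.0177
```

```bash
python3 st.py a2
python3 - <<'E'
from rig import robot
import cv2
c=robot.camera("scene");cv2.imwrite("pics/s2.png",cv2.resize(c["color"][120:300,60:280],None,fx=3.3,fy=3.3))
E
```

```text
7.8333 [ 0.55830815 -0.14998106  0.13520381] [-1.19 -0.97  6.06] [-0.172  0.414  0.107] q [-4.550e-01  6.030e-01  1.646e+00 -1.000e-03  8.910e-01  1.586e+00] x ang -26.92638842343733
```

View pics/a2.png

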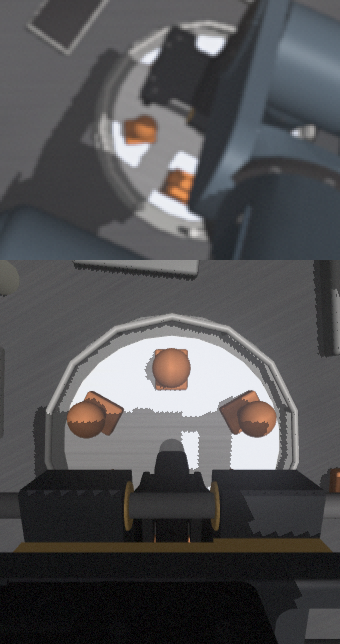

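View pics/s2.png

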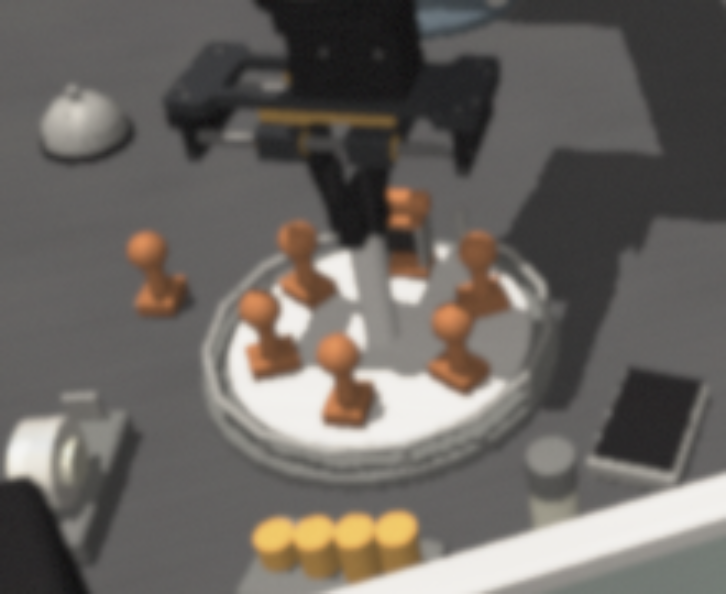

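The frame stamp has come round to the gap side, towards the robot. I'll measure the table angle independently from the knobs.

Run:
```python
from h import *
from rig import robot
ax=np.array([.5583,-.1496])
for n in ("top","scene","wrist"):
  c=robot.camera(n);P=cloud(c);m=P[...,2]
  rr=np.hypot(P[...,0]-ax[0],P[...,1]-ax[1]);g=(m>.065)&(m<.1)&(rr>.055)&(rr<.1)
  k,l,s,ce=cv2.connectedComponentsWithStats(g.astype(np.uint8))
  for i in range(1,k):
    if s[i][4]<20: continue
    q=P[l==i];q=q[q[:,2]>q[:,2].max()-.012].mean(0);a=np.degrees(np.arctan2(q[1]-ax[1],q[0]-ax[0]))
    print(n,s[i][4],q.round(3),"ang",a.round(1),"vs grid 153+60k:",((a-153+30)%60-30).round(1))
  if n!="top":
   g=(m>.038)&(m<.055)&(rr>.108)&(rr<.128)
   k,l,s,ce=cv2.connectedComponentsWithStats(g.astype(np.uint8))
   for i in range(1,k):
    if s[i][4]>5:
     q=P[l==i].mean(0);print(" post?",n,s[i][4],q.round(3),np.degrees(np.arctan2(q[1]-ax[1],q[0]-ax[0])).round(1))
```

```text
top 131 [ 0.553 -0.075  0.084] ang 93.7 vs grid 153+60k: 0.7
top 150 [ 0.496 -0.107  0.092] ang 145.6 vs grid 153+60k: -7.4
scene 139 [ 0.498 -0.109  0.088] ang 145.6 vs grid 153+60k: -7.4
scene 114 [ 0.5   -0.191  0.08 ] ang -144.6 vs grid 153+60k: 2.4
scene 110 [ 0.559 -0.075  0.08 ] ang 89.7 vs grid 153+60k: -3.3
scene 129 [ 0.567 -0.224  0.081] ang -83.4 vs grid 153+60k: 3.6
scene 128 [ 0.625 -0.109  0.081] ang 31.3 vs grid 153+60k: -1.7
scene 143 [ 0.63  -0.183  0.081] ang -25.2 vs grid 153+60k: 1.8
 post? scene 17 [ 0.473 -0.07   0.045] 136.9
wrist 1202 [ 0.625 -0.183  0.082] ang -27.0 vs grid 153+60k: 0.0
wrist 1110 [ 0.564 -0.223  0.082] ang -85.4 vs grid 153+60k: 1.6
wrist 1101 [ 0.621 -0.111  0.082] ang 31.8 vs grid 153+60k: -1.2
```

The wrist-view knobs put the table within about 0.2° of target on average and the top-view knob within 0.7°, against a tolerance of 6.9°. The arm is still and gripping, so I'll let it settle, check once more and hand in.

step_arm(slide=[[0,0,0],[0,0,0],[0,0,0],[0,0,0],[0,0,0],[0,0,0]], twist=[0,0,0,0,0,0])

```text
time: 8.63
position: [0.5583, -0.15, 0.1352]
tool_rot: [0.973, -0.233, 0.001, 0.001]
ft_force: [0.0, -1.1, 6.0]
grip_width: 0.0177
```

Run:
```python
from h import *
from rig import robot
o=robot.get_obs();r=R.from_quat(o["tool_rot"]).as_matrix()
print(o["time"],np.degrees(np.arctan2(r[1,0],r[0,0])),o["joint_velocities"].round(4),o["grip_width"],o["ft_force"])
print(robot.hand_in())
```

```text
8.6333 -26.92636842565299 [-0.0004  0.0001  0.0014 -0.0003 -0.0019  0.0004] 0.01768576167429275 [ 0.04546701 -1.07630735  5.95824971]
the job is handed in; nothing more can be done
None
```

I gripped the carousel's handle with 50 N, turned it about 98° clockwise to bring the frame stamp into the gap, and handed in at 8.6 s while still holding it. The hand-in gives no verdict.

**Angle:** The gap is at about 153°, taken from its two posts. The tool ended at -26.93°, which puts the stamp on that line to within 0.1°. The knobs agree: they average about 0.1° off in the wrist view, one is 0.7° off in the top view, and they average about 0.6° off in the scene view. The tolerance is 6.9°.

**Hold:** The arm was still, with joint speeds under 0.002 rad/s. The jaws were closed on the handle at 17.7 mm, and the wrist force was about 6 N.

**Disagreement:** Measured directly, the frame stamp read 7.4° off in both the top and scene views. It was partly hidden by the gripper, so I trusted the knobs instead.

**Bystanders:** I saw nothing touched or moved in the pictures, but I did not re-measure the bystanders' positions.

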